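# Set the contact gap of a furnace head with a feeler gauge

### The job

Set the gap between the two graphite contacts of the furnace head with the thinner of the two feeler gauges. Hold the gauge by its grip, keeping the fingers off the blade, stand the blade in the gap with its shoulder resting on the contacts, let go, and gently push the carriage by its upright post until the blade is lightly pinched between the contacts. Then draw the gauge out by its grip, feeling it drag, leaving the gap as set, and stand it back in its empty slot of the gauge stand; leave the thick gauge in its slot and everything else on the bench where it is.

Things in the scene. Friction and masses are not known exactly. Their poses are not given: they have to be found in the camera images.
- furnace_head: Fixed grey-based furnace head, 185x205 mm. Origin on the bench under the gap: y=0 is the fixed contact's face, gap opens to +y. x away from robot, z up. Aluminium housings and black graphite contacts, tops flush at z=100 mm; contact faces x -37..37, z 38..100, open above and in front (-x). A white extraction snout (90 mm across, centre x=-8, y=6) hangs over it, rim at z=300: reach in tilted from -x.
- carriage: Sliding half of the head (+y side) with the second graphite contact. Origin at bench height below the middle of its contact face, axes as the head's: its y in the head's frame is the gap (0 = shut, stop at 18 mm; found at 11 to 17 mm). It slides along the head's y on two rods; about 4 N of friction holds it wherever it is left.
- push_post (a point): Upright dark steel post, 14 mm thick, that moves with the carriage, in front of its housing: the point is on its axis at z=95 mm; the post spans z 66 to 112, on a 16 mm wide arm at z 54 to 66. Push it towards the head's -y to close the gap. In head frame x=-79, y=gap+40 mm.
- gauge_stand: Fixed bent-sheet steel stand 64x124 mm. Origin on the bench below its middle, z up. Its top (z=60 mm, 4 mm sheet) has two slots 42 mm along x, 18 mm along y, centred at x=0, y=-30 and y=+30 mm; one holds the thin gauge, the other the thick one, in either order.
- thin_gauge: Thinner feeler gauge, about 0.12 kg. Origin: centre of the underside of its 36x36x6 mm steel shoulder. Blade below: 30 mm along x, 6 mm along y, 40 mm down, lower 6 mm narrowed to 3 mm. Above: grey grip leaning 38 deg from vertical towards its -x, 18 mm wide, 12 mm thick along y, 70 mm long, on a springy shank that lets it sway and twist by up to 7 deg.
- thin_grip (a point): Where to hold the thin gauge: a point on the axis of its grey grip, 48 mm up from the crank; in the gauge's frame x=-29.6, y=0, z=51.8 mm. The grip reaches 42 mm below and 28 mm above it along the leaning axis. In slot or gap the grip leans towards the robot.
- thick_gauge: Thicker gauge: like the thin one, but its blade is 12 mm and its grip 18 mm thick along y. Stays in its slot.
- dropper_bottle: Loose brown dropper bottle with black cap, 30 mm across, 75 mm high, origin under its centre; bystander.
- tweezers: Loose tweezers, 128 mm long along their y, 8 mm high; bystander.
Not all that is in view belongs to the job. Leave any brown or green look-alike of the thick_gauge alone. What is shaped like the thin_gauge but brown is not meant.

How it is judged:
On the way, in this order (a step that is already met when the one before it is completed fails the run):
1. the thin gauge stands in the gap, shoulder on the contacts (z of thin_gauge in the frame of furnace_head between 0.096 and 0.104 m and x of thin_gauge in the frame of furnace_head between -0.02 and 0.02 m and y of thin_gauge in the frame of furnace_head between 0 and 0.0155 m and angle between thin_gauge's own z axis and vertical below 0.15 rad), for 0.2 s.
2. released by the fingers, it is pinched between the contacts, the gap closed to its blade (all of step 1 and y of carriage in the frame of furnace_head between 0.0045 and 0.0075 m and contact force between carriage and thin_gauge above 0.5 N and contact force between the fingers and thin_gauge below 0.1 N), for 0.2 s.
3. held by the fingers, it is drawn up through the gap, dragging on the contacts (z of thin_gauge in the frame of furnace_head above 0.104 m and contact force between furnace_head and thin_gauge above 0.3 N and contact force between the fingers and thin_gauge above 1 N), for 0.1 s.
4. it is clear of the head, the gap still as set (y of carriage in the frame of furnace_head between 0.0045 and 0.0075 m and distance between thin_gauge and furnace_head above 0.16 m), for 0.1 s.
At the end, for the whole second after the job is handed in: Gap between the contacts (carriage's y in the head's frame) between 4.5 and 7.5 mm. Thin gauge at rest in a slot of the stand: shoulder on the sheet within 4 mm, within 16 mm along x, tilted under 7 deg. Thick gauge likewise in its slot (y of carriage in the frame of furnace_head between 0.0045 and 0.0075 m and z of thin_gauge in the frame of gauge_stand between 0.056 and 0.064 m and x of thin_gauge in the frame of gauge_stand between -0.016 and 0.016 m and y of thin_gauge in the frame of gauge_stand between -0.045 and 0.045 m and angle between each of thin_gauge, thick_gauge's own z axis and vertical below 0.12 rad and z of thick_gauge in the frame of gauge_stand between 0.056 and 0.064 m and x of thick_gauge in the frame of gauge_stand between -0.016 and 0.016 m and y of thick_gauge in the frame of gauge_stand between -0.045 and 0.045 m and linear speed of thin_gauge below 0.02 m/s); the robot touches nothing.
It fails at once if the carriage presses on the gauge with more than 25 N (contact force between carriage and thin_gauge above 25 N).
It fails at once if the fingers press on the blade (contact force between the fingers and thin_gauge_c0 above 1 N or contact force between the fingers and thin_gauge_c1 above 1 N).
It fails at once if the thick gauge is taken out of its slot (distance of thick_gauge from where it was at the start of the episode above 0.025 m).
It fails at once if a bystander is shoved (distance of any of dropper_bottle, tweezers from where it was at the start of the episode above 0.03 m).
It also fails if it takes over 58 s, if anything falls off the work surface, if the arm or the gripper's body presses on something with over 40 N, if the wrist force passes 120 N, or if a joint passes its speed limit or range.

### The arm

A 6-joint arm with a two-finger parallel gripper is mounted at the origin on the work surface; the furniture and walls round the work are solid. World frame = base frame: x ahead of the robot, y to its left, z up, the work surface at z = 0. Lengths are in m, angles in rad, forces in N, time in s.
With the tool pointing down it reaches from about 0.375 to 0.75 m from the base axis. Payload 9 kg.
Tool frame: the origin (TCP) lies on the centre line of the jaws, within the pads' length; the fingertips stand 25 mm ahead of it and the grasp point (between the pads) lies 6 mm ahead of it (ctrl.tips_ahead is the distance from the TCP to the fingertips, in m); y points along the fingers, z is the direction in which the jaws open and shut, and the axes are right-handed (so a half turn about y gives the same grasp; the last joint's range is limited). The gripper opens to 85 mm and grips with 20 to 120 N. Pads are 22 mm wide; open, the fingers measure 114 mm over their backs; the gripper's body (76 mm by 85 mm) begins 54 mm behind the grasp point. The pads swing forward as they close: fully open they stand 13 mm farther back than shut.
Start: joints at [1.04, 0.104, 0.097, 1.564, 0, 1.353], TCP at [0.185, 0.571, 0.256] pointing down, gripper open.
Joint ranges: [-2.99, 2.99], [-0.84, 1.86], [-1.1, 1.16], [-1.84, 2.11], [-1.51, 1.56], [-3.14, 3.14]. Speed limits (rad/s): [2.22, 2.22, 2.57, 3.14, 3.14, 3.14].

### API

Orientations are given as a unit quaternion [x, y, z, w].
In Python, from bench import ctrl gives the robot as it stands. Calls block until the motion is done:
- ctrl.move_ptp(position, orientation): joint-space move of the TCP to a pose.
- ctrl.move_l(position, frame=None, feed=0.15, max_force=None): straight line of the TCP; frame=None keeps the orientation; feed is the mean speed in m/s. With max_force (N) it stops when the force on the tool has changed by that much, and returns True; else False.
- ctrl.move_joints(angles): joint-space move.
- ctrl.command_gripper(opening): opening from 0.0 (shut) to 1.0 (fully open); the grip force is fixed at half the most; returns when the fingers have stopped.
- ctrl.wait(seconds).
- ctrl.solve_ik(position, orientation): joint angles nearest the present ones, or None.
- ctrl.get_obs(): the state.
- ctrl.grab_frame(name): name is "side" or "top"; returns (picture, depth): 420x560x3 uint8, red, green, blue; 420x560 float32, m along the optical axis (not along the pixel's ray), 0 where there is no reading.
- ctrl.camera_params(name): a dict with "fx", "fy", "cx", "cy" (pixels), "cam_to_world" (4x4, takes a point from camera to world coordinates). Camera axes: x right, y down, z forward; pixel columns grow to the right and rows downward; lengths in m; the calibration is good to about 2 mm. A picture is of the moment at which its call begins. camera_params takes no time and is no camera call.
A pose or a line that the arm cannot do raises ctrl.IKError and nothing moves.
- ctrl.finish_job(): hands the job in, once; it reports no verdict.
Trained networks look in the newest picture that a camera, given by its name, has taken for a name from the list of things; names that differ only in an ending like _2 or _b are one class to them, and where a whole thing is asked for, a point or a joint stands for the part that bears it (a point fixed in the world has none). Each returns a list of dicts, best first, with "conf" (0 to 1); they miss things now and then, are a little off and sometimes report something else, mostly with a low value. They report only what shows in the picture. A call takes as long as a camera call. They do not tell look-alikes from the thing itself.
- ctrl.find_in(camera, label): "rect" ([left, top, right, bottom] in pixels, round what is visible of it).
- ctrl.cut_out(camera, label): "pixels" (420x560 bool, what is visible of it) and "rect" ([left, top, right, bottom] in pixels, round what is visible of it).
- ctrl.pinpoint(camera, label): "xy" ([column, row] in pixels: a listed point, or the origin of a listed thing).
The state is a dict: "clock": time; "q": joint angles; "joint_vel": joint speeds; "tau": joint torques, N m; "tcp_pos": TCP position; "tool_rot": TCP orientation; "wrist_force": force on the tool from outside, world axes, zero at the start; "moment": the same for the moment, N m; "width": opening from 0.0 (shut) to 1.0 (fully open).
Only numpy, scipy, OpenCV 4.12 (cv2) and the standard library are available. Lean on these libraries where they do the work, as an engineer would, in place of code of your own. Each camera call takes 0.05 s, during which the arm holds its last target.

## Working session

There is one attempt and no reset: what is moved stays moved. The work goes in short steps, each a Python script; the robot and the scene stay as the last script left them, time stands still between calls to the robot, and variables do not carry over. Pictures are saved under pics/ and viewed, and the job is handed in when it is done.

```bash
ls -la; mkdir -p pics; python3 - <<'E'
from bench import ctrl
import cv2, numpy as np
for n in ("side","top"):
    im,d=ctrl.grab_frame(n)
    cv2.imwrite(f"pics/{n}0.png",im[:,:,::-1]); np.save(f"pics/{n}0_d.npy",d)
    p=ctrl.camera_params(n); print(n,p["fx"],p["cx"],p["cy"]); print(np.round(p["cam_to_world"],3))
    for l in ["furnace_head","carriage","gauge_stand","thin_gauge","thick_gauge","dropper_bottle","tweezers"]:
        print(l,[(np.round(r["rect"]).tolist(),round(r["conf"],2)) for r in ctrl.find_in(n,l)])
    for l in ["push_post","thin_grip","thin_gauge","thick_gauge","furnace_head","carriage","gauge_stand"]:
        print("pt",l,[(np.round(r["xy"],1).tolist(),round(r["conf"],2)) for r in ctrl.pinpoint(n,l)])
o=ctrl.get_obs();print(o)
E
```

```text
total 12
drwxr-xr-x  3 agent agent 4096 Dec  7 04:15 .
drwxr-xr-x 23 root  root  4096 Dec  7 04:15 ..
drwxr-xr-x  2 agent agent 4096 Dec  7 04:15 pics
side 427.58674354833875 275.93131476122 212.64637585813418
[[-0.856 -0.443  0.266  0.196]
 [-0.517  0.745 -0.422  0.419]
 [-0.011 -0.499 -0.867  1.053]
 [ 0.     0.     0.     1.   ]]
furnace_head [([209.0, 80.0, 300.0, 241.0], 0.67)]
carriage [([228.0, 175.0, 271.0, 219.0], 0.71)]
gauge_stand [([192.0, 247.0, 234.0, 303.0], 0.59)]
thin_gauge [([198.0, 276.0, 225.0, 291.0], 0.76), ([218.0, 326.0, 254.0, 359.0], 0.64)]
thick_gauge [([212.0, 248.0, 234.0, 268.0], 0.88), ([249.0, 297.0, 275.0, 314.0], 0.69), ([312.0, 192.0, 340.0, 215.0], 0.69)]
dropper_bottle [([320.0, 133.0, 331.0, 157.0], 0.74)]
tweezers [([286.0, 283.0, 290.0, 285.0], 0.65)]
pt push_post [([266.4, 206.4], 0.85)]
pt thin_grip [([214.7, 280.6], 0.68), ([226.9, 335.9], 0.52)]
pt thin_gauge [([243.8, 347.4], 0.87)]
pt thick_gauge [([259.4, 304.3], 0.9), ([217.4, 259.1], 0.81)]
pt furnace_head []
pt carriage [([259.6, 205.1], 0.88)]
pt gauge_stand [([219.1, 279.9], 0.89)]

[... 953 characters left out ...]
and [([207.5, 184.2], 0.72)]
{'clock': 1.5, 'q': array([ 1.04028309e+00,  1.04127485e-01,  9.72953113e-02,  1.56392141e+00,
       -1.34278566e-05,  1.35310345e+00]), 'joint_vel': array([ 4.20796612e-04,  6.42900708e-05,  7.64770814e-04,  3.93864267e-05,
       -2.12107030e-03,  2.12875048e-04]), 'tau': array([ 4.72299071e-04, -5.56753600e+01,  5.03762913e+01,  8.15947769e-04,
       -2.78939369e-04, -1.47729799e-05]), 'tcp_pos': array([0.18464475, 0.57089876, 0.256312  ]), 'tool_rot': array([-0.69846269,  0.11013836, -0.11015824,  0.69848735]), 'wrist_force': array([-0.37455039, -0.53791267,  0.39046206]), 'moment': array([-0.03448691, -0.03856271, -0.01445107]), 'width': 0.998804220608451}
```

View images.

```bash
python3 - <<'E'
import cv2
t=cv2.imread("pics/top0.png"); s=cv2.imread("pics/side0.png")
cv2.imwrite("pics/top0z.png",cv2.resize(t[70:280,120:400],None,fx=2.8,fy=2.8,interpolation=cv2.INTER_CUBIC))
cv2.imwrite("pics/side0z.png",cv2.resize(s[70:370,170:400],None,fx=2,fy=2,interpolation=cv2.INTER_CUBIC)[:600])
E
```

```text
(no output)
```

View pics/top0.png

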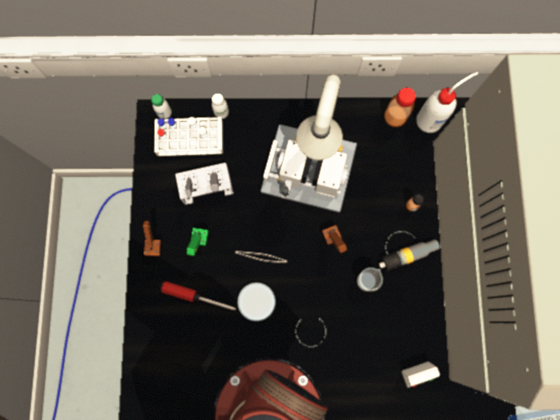

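View pics/side0.png

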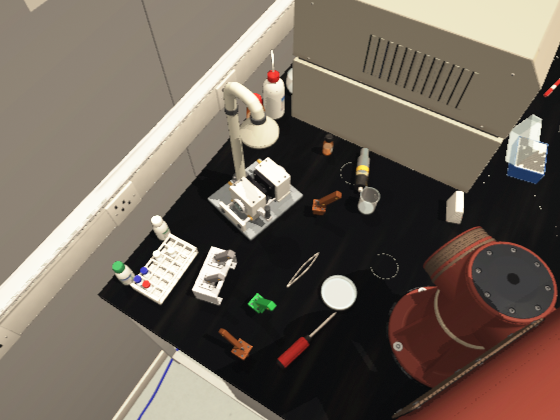

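View pics/top0z.png

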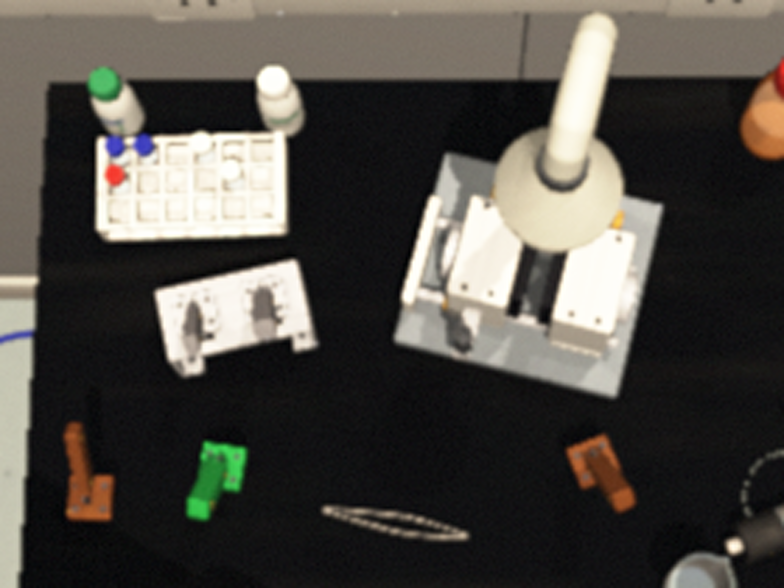

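View pics/side0z.png

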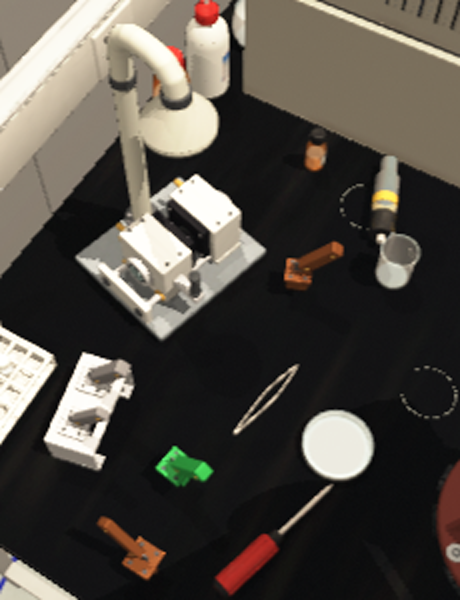

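```bash
cat > h.py <<'E'
import numpy as np, cv2
from bench import ctrl
P={n:ctrl.camera_params(n) for n in("side","top")}
def cloud(n,d):
    p=P[n];v,u=np.mgrid[0:d.shape[0],0:d.shape[1]]
    c=np.stack([(u-p["cx"])/p["fx"]*d,(v-p["cy"])/p["fy"]*d,d,np.ones_like(d)],-1)
    w=(c@np.array(p["cam_to_world"]).T)[...,:3]; w[d<=0]=np.nan
    return w
def ray(n,u,v,z):
    p=P[n];M=np.array(p["cam_to_world"]);r=M[:3,:3]@np.array([(u-p["cx"])/p["fx"],(v-p["cy"])/p["fy"],1]);o=M[:3,3]
    return o+r*(z-o[2])/r[2]
def proj(n,w):
    p=P[n];M=np.linalg.inv(np.array(p["cam_to_world"]));c=M[:3,:3]@np.asarray(w,float)+M[:3,3]
    return np.array([p["fx"]*c[0]/c[2]+p["cx"],p["fy"]*c[1]/c[2]+p["cy"]])
E
python3 - <<'E'
from h import *
for n in("top","side"):
    d=np.load(f"pics/{n}0_d.npy");w=cloud(n,d)
    boxes={"stand":(0.4,0.62,0.08,0.28),"head":(.38,.66,-.2,.04)}
    im=cv2.imread(f"pics/{n}0.png")
    for k,zs in {"stand":[(.052,.068)],"head":[(.003,.03),(.09,.107)]}.items():
      b=boxes[k]
      for lo,hi in zs:
        m=(w[...,0]>b[0])&(w[...,0]<b[1])&(w[...,1]>b[2])&(w[...,1]<b[3])&(w[...,2]>lo)&(w[...,2]<hi)
        pts=w[m]; r=cv2.minAreaRect((pts[:,:2]*1000).astype(np.float32))
        print(n,k,lo,hi,m.sum(),np.round(np.median(pts,0),4),np.round(pts.std(0)[2],4),[np.round(x,1) for x in r], np.round(np.nanmin(pts[:,:2],0),3),np.round(np.nanmax(pts[:,:2],0),3))
# point estimates
for nm,z,a,b in [("push_post",.095,(266.4,206.4),(284.0,190.1)),("carriage",.0,(259.6,205.1),(307.6,176.8)),("thin_grip",.112,(214.7,280.6),(191.5,187.5)),("head",0,None,(311.8,174.2)),("stand",0,(219.1,279.9),(207.5,184.2)),("thin",.06,None,(187.8,179.4)),("thick",.06,(217.4,259.1),(211.1,177.8))]:
    print(nm,*[np.round(ray(n,*q,z)[:2],4) for n,q in(("side",a),("top",b)) if q])
E
```

```text
top stand 0.052 0.068 992 [0.552  0.1615 0.0611] 0.0032 [array([493.9, 176.5]), array([136.3, 232.9]), np.float64(72.6)] [0.4   0.093] [0.594 0.275]
top head 0.003 0.03 2572 [ 0.5206 -0.0825  0.0154] 0.0067 [array([520.1, -80.1]), array([239.7, 279. ]), np.float64(89.8)] [ 0.381 -0.2  ] [0.66 0.04]
top head 0.09 0.107 1713 [ 0.57   -0.1134  0.1001] 0.0027 [array([ 511.2, -100. ]), array([155.1, 247.2]), np.float64(84.9)] [ 0.382 -0.186] [ 0.64  -0.026]
side stand 0.052 0.068 883 [0.5505 0.1667 0.061 ] 0.0031 [array([498.4, 147.2]), array([170.4, 125.5]), np.float64(12.8)] [0.404 0.091] [0.593 0.225]
side head 0.003 0.03 1563 [ 0.525  -0.0565  0.0162] 0.0061 [array([520.1, -80. ]), array([239.7, 279.9]), np.float64(90.0)] [ 0.38 -0.2 ] [0.66 0.04]
side head 0.09 0.107 1482 [ 0.5753 -0.1081  0.0996] 0.0028 [array([ 523.1, -102. ]), array([155.6, 275.1]), np.float64(85.3)] [ 0.38  -0.187] [ 0.66  -0.026]
push_post [ 0.5212 -0.0511] [ 0.5158 -0.0378]
carriage [ 0.5725 -0.0914] [ 0.574  -0.0985]
thin_grip [0.5131 0.19  ] [0.519  0.1769]
head [ 0.5809 -0.1093]
stand [0.5421 0.1553] [0.556  0.1566]
thin [0.5527 0.196 ]
thick [0.5579 0.1268] [0.5564 0.1393]
```

```bash
cat >> h.py <<'E'
def ortho(n,im,x0,x1,y0,y1,z,s=0.0005):
    # rows: x decreasing down, cols: y decreasing right
    H=int((x1-x0)/s);W=int((y1-y0)/s)
    src=np.float32([[0,0],[W,0],[W,H],[0,H]])
    dst=np.float32([proj(n,(x,y,z)) for x,y in((x1,y1),(x1,y0),(x0,y0),(x0,y1))])
    M=cv2.getPerspectiveTransform(src,dst)
    return cv2.warpPerspective(im,M,(W,H),flags=cv2.INTER_CUBIC|cv2.WARP_INVERSE_MAP)
def grid(o,x1,y1,s=0.0005,step=0.02):
    o=o.copy();H,W=o.shape[:2]
    for k in np.arange(np.ceil((x1-H*s)/step)*step,x1,step):
        r=int((x1-k)/s);cv2.line(o,(0,r),(W,r),(0,160,0),1);cv2.putText(o,f"{k:.2f}",(0,r),0,.35,(0,255,255),1)
    for k in np.arange(np.ceil((y1-W*s)/step)*step,y1,step):
        c=int((y1-k)/s);cv2.line(o,(c,0),(c,H),(0,160,0),1);cv2.putText(o,f"{k:.2f}",(c,10),0,.35,(0,255,255),1)
    return o
E
python3 - <<'E'
from h import *
for n in("top","side"):
    im=cv2.imread(f"pics/{n}0.png")
    A=grid(ortho(n,im,.46,.66,-.22,.04,.1),.66,.04)
    B=grid(ortho(n,im,.47,.63,.06,.25,.06),.63,.25)
    cv2.imwrite(f"pics/ohead_{n}.png",cv2.resize(A,None,fx=1.4,fy=1.4));cv2.imwrite(f"pics/ostand_{n}.png",cv2.resize(B,None,fx=1.6,fy=1.6))
E
```

```text
(no output)
```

View pics/ohead_top.png

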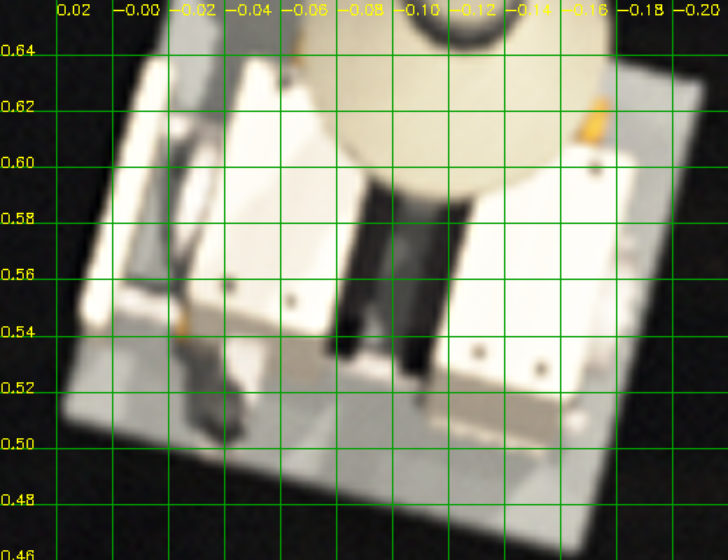

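View pics/ohead_side.png

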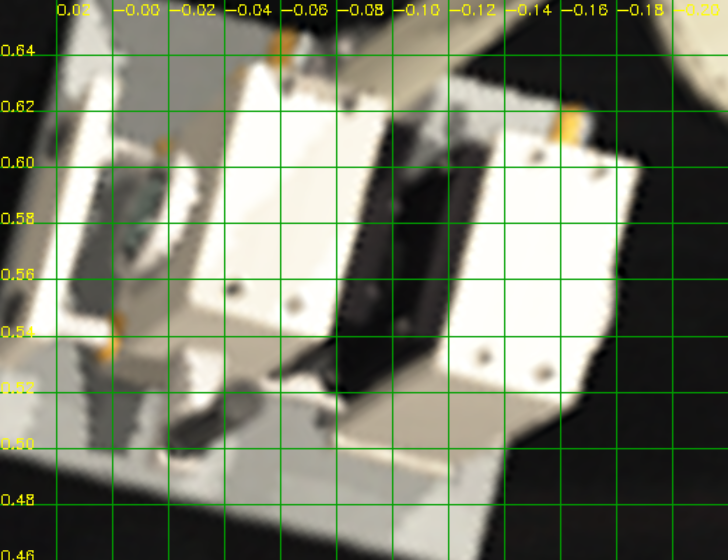

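View pics/ostand_top.png

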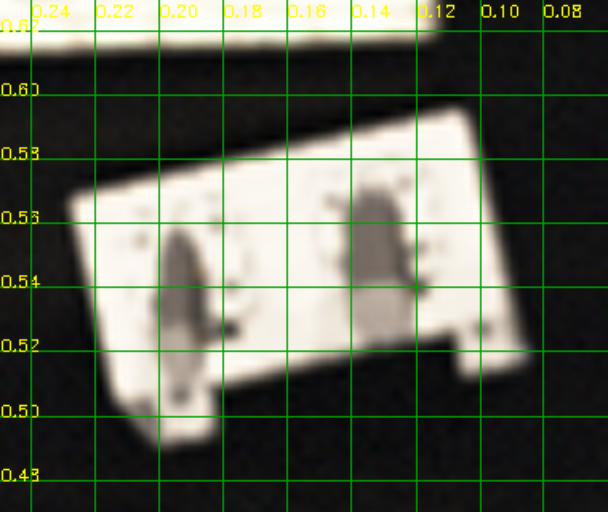

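View pics/ostand_side.png

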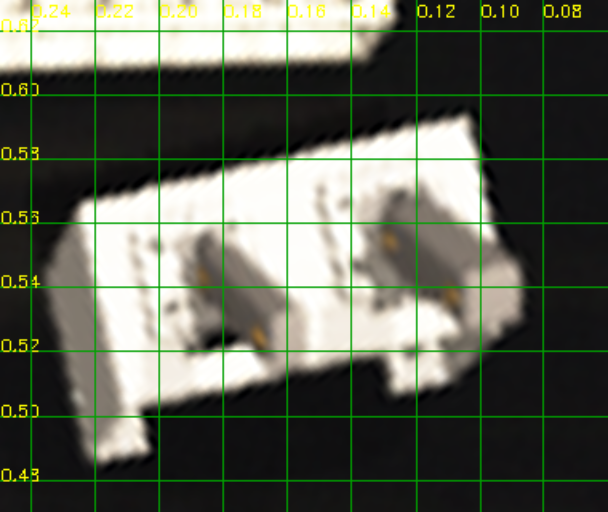

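```bash
python3 - <<'E'
from h import *
lsd=cv2.createLineSegmentDetector()
for n in("top","side"):
    im=cv2.imread(f"pics/{n}0.png",0)
    for nm,(x0,x1,y0,y1,z) in {"head":(.46,.66,-.22,.04,.1),"base":(.42,.70,-.24,.08,.012),"stand":(.47,.62,.08,.24,.06)}.items():
        o=ortho(n,im,x0,x1,y0,y1,z); L=lsd.detect(o)[0][:,0]
        print(n,nm)
        for a,b,c,d in L:
            l=np.hypot(c-a,d-b)
            if l<60: continue
            p=np.array([x1-b*.0005,y1-a*.0005]);q=np.array([x1-d*.0005,y1-c*.0005])
            ang=np.degrees(np.arctan2(q[1]-p[1],q[0]-p[0])); ang=(ang+45)%90-45
            print("  ",np.round(p,4),np.round(q,4),"len",round(l/2),"ang",round(ang,1))
# gauges cloud
for n in("top","side"):
    w=cloud(n,np.load(f"pics/{n}0_d.npy"));
    m=(w[...,0]>.47)&(w[...,0]<.6)&(w[...,1]>.16)&(w[...,1]<.24)&(w[...,2]>.08)&(w[...,2]<.15)
    p=w[m]; print(n,len(p)); 
    for zl in np.arange(.08,.15,.01):
        s=p[(p[:,2]>=zl)&(p[:,2]<zl+.01)]
        if len(s)>2: print(round(zl,3),len(s),np.round(s.mean(0),4),np.round(s.min(0),4),np.round(s.max(0),4))
    m=(w[...,0]>.47)&(w[...,0]<.6)&(w[...,1]>-.1)&(w[...,1]<.0)&(w[...,2]>.09)&(w[...,2]<.13)&(w[...,0]<.535)
    p=w[m]; print("post",n,len(p),np.round(p.mean(0),4),np.round(p.min(0),4),np.round(p.max(0),4))
E
```

```text
top head
   [ 0.6397 -0.0119] [0.5462 0.0133] len 97 ang -15.1
   [ 0.5914 -0.1297] [ 0.5153 -0.1098] len 79 ang -14.6
   [ 0.5346 -0.0758] [ 0.5993 -0.0919] len 67 ang -13.9
   [ 0.6114 -0.0304] [ 0.5778 -0.0211] len 35 ang -15.4
   [ 0.6305 -0.2096] [ 0.6384 -0.178 ] len 33 ang -14.0
   [ 0.5304 -0.1843] [ 0.5604 -0.1919] len 31 ang -14.2
   [ 0.4634 -0.1667] [ 0.5305 -0.1848] len 69 ang -15.1
   [ 0.5595 -0.1924] [ 0.6297 -0.2112] len 73 ang -15.0
   [ 0.6393 -0.0477] [ 0.6093 -0.0405] len 31 ang -13.5
   [0.5105 0.016 ] [ 0.4628 -0.1639] len 186 ang -14.9
   [ 0.5529 -0.0294] [ 0.5402 -0.0727] len 45 ang -16.4
   [ 0.529  -0.1177] [ 0.5166 -0.1613] len 45 ang -15.9
   [ 0.6199 -0.0307] [ 0.6494 -0.0382] len 30 ang -14.2
   [ 0.5014 -0.1546] [ 0.5119 -0.1165] len 40 ang -15.4
top base
   [ 0.6709 -0.0102] [0.5689 0.0173] len 106 ang -15.1
   [ 0.6189 -0.1368] [ 0.5374 -0.1153] len 84 ang -14.7
   [ 0.5585 -0.079 ] [ 0.6275 -0.0961] len 71 ang -14.0
   [ 0.6407 -0.0301] [ 0.6058 -0.0205] len 36 ang -15.4
   [ 0.6688 -0.1891] [ 0.7003 -0.1854] len 32 ang 6.8
   [ 0.6611 -0.2229] [ 0
[... 3597 characters left out ...]
45] [0.4961 0.1759 0.1301] [0.5156 0.1878 0.1397]
post top 46 [ 0.5143 -0.0398  0.109 ] [ 0.5073 -0.0471  0.0936] [ 0.5219 -0.0331  0.1163]
side 138
0.08 14 [0.5405 0.1913 0.0849] [0.5253 0.1848 0.0805] [0.5522 0.1946 0.0874]
0.09 16 [0.5341 0.1909 0.0946] [0.5181 0.185  0.0904] [0.5428 0.1943 0.0997]
0.1 22 [0.5261 0.1892 0.1046] [0.5094 0.1824 0.1006] [0.5358 0.1931 0.1095]
0.11 19 [0.5199 0.1872 0.1141] [0.5056 0.182  0.11  ] [0.5296 0.1902 0.1196]
0.12 24 [0.5084 0.1843 0.1252] [0.4934 0.174  0.1202] [0.5206 0.1888 0.1299]
0.13 43 [0.5032 0.1809 0.1341] [0.4941 0.1736 0.1302] [0.5135 0.1879 0.1385]
post side 47 [ 0.5132 -0.0392  0.1061] [ 0.5055 -0.0488  0.0905] [ 0.5221 -0.032   0.1157]
```

```bash
cat >> h.py <<'E'
def orthoR(n,im,O,yaw,x0,x1,y0,y1,z,s=0.00025):
    H=int((x1-x0)/s);W=int((y1-y0)/s);c,si=np.cos(yaw),np.sin(yaw)
    f=lambda x,y:(O[0]+c*x-si*y,O[1]+si*x+c*y,z)
    src=np.float32([[0,0],[W,0],[W,H],[0,H]])
    dst=np.float32([proj(n,f(x,y)) for x,y in((x1,y1),(x1,y0),(x0,y0),(x0,y1))])
    return cv2.warpPerspective(im,cv2.getPerspectiveTransform(src,dst),(W,H),flags=cv2.INTER_CUBIC|cv2.WARP_INVERSE_MAP)
E
python3 - <<'E'
from h import *
yaw=np.radians(-15);hx=np.array([np.cos(yaw),np.sin(yaw)]);hy=np.array([-np.sin(yaw),np.cos(yaw)])
O=.5857*hx+.0397*hy; print(O)
outs=[]
for n in("top","side"):
    im=cv2.imread(f"pics/{n}0.png")
    im2=cv2.convertScaleAbs(cv2.LUT(im,(255*(np.arange(256)/255)**.5).astype(np.uint8)))
    o=orthoR(n,im2,O,yaw,-.095,.05,-.03,.07,.1)
    o=grid(o,.05,.07,s=.00025,step=.01); outs.append(o)
    g=orthoR(n,cv2.cvtColor(im,cv2.COLOR_BGR2GRAY),O,yaw,-.03,.0,-.03,.05,.1).mean(0)
    print(n,[(round(.05-i*.00025,4),int(g[i])) for i in range(0,320,6)])
cv2.imwrite("pics/hz.png",np.hstack(outs))
E
```

```text
[ 0.57601787 -0.11324306]
top [(0.05, 239), (0.0485, 240), (0.047, 241), (0.0455, 241), (0.044, 242), (0.0425, 242), (0.041, 243), (0.0395, 244), (0.038, 246), (0.0365, 248), (0.035, 250), (0.0335, 252), (0.032, 253), (0.0305, 254), (0.029, 250), (0.0275, 216), (0.026, 147), (0.0245, 77), (0.023, 41), (0.0215, 32), (0.02, 35), (0.0185, 37), (0.017, 37), (0.0155, 42), (0.014, 57), (0.0125, 74), (0.011, 82), (0.0095, 84), (0.008, 80), (0.0065, 76), (0.005, 73), (0.0035, 71), (0.002, 69), (0.0005, 61), (-0.001, 50), (-0.0025, 41), (-0.004, 37), (-0.0055, 36), (-0.007, 34), (-0.0085, 33), (-0.01, 53), (-0.0115, 111), (-0.013, 189), (-0.0145, 243), (-0.016, 254), (-0.0175, 253), (-0.019, 253), (-0.0205, 252), (-0.022, 252), (-0.0235, 252), (-0.025, 252), (-0.0265, 252), (-0.028, 252), (-0.0295, 252)]
side [(0.05, 245), (0.0485, 245), (0.047, 245), (0.0455, 246), (0.044, 246), (0.0425, 246), (0.041, 247), (0.0395, 247), (0.038, 247), (0.0365, 248), (0.035, 250), (0.0335, 251), (0.032, 251), (0.0305, 253), (0.029, 254), (0.0275, 244), (0.026, 169), (0.0245, 73), (0.023, 37), (0.0215, 41), (0.02, 44), (0.0185, 42), (0.017, 43), (0.0155, 42), (0.014, 35), (0.0125, 26), (0.011, 21), (0.0095, 21), (0.008, 18), (0.0065, 14), (0.005, 12), (0.0035, 11), (0.002, 12), (0.0005, 13), (-0.001, 17), (-0.0025, 28), (-0.004, 40), (-0.0055, 45), (-0.007, 44), (-0.0085, 40), (-0.01, 37), (-0.0115, 51), (-0.013, 106), (-0.0145, 190), (-0.016, 245), (-0.0175, 254), (-0.019, 254), (-0.0205, 254), (-0.022, 254), (-0.0235, 254), (-0.025, 254), (-0.0265, 254), (-0.028, 254), (-0.0295, 254)]
```

View pics/hz.png

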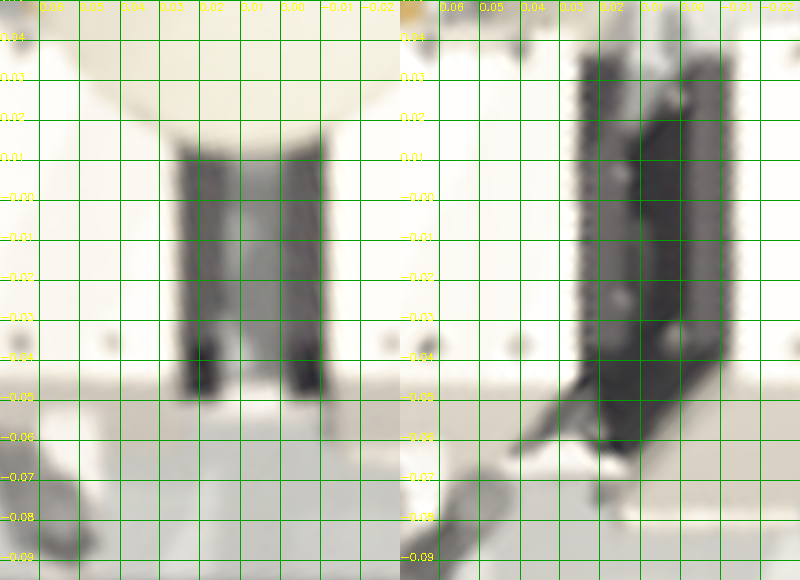

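```bash
cat >> h.py <<'E'
from scipy.optimize import least_squares
def box_sdf(p,c,h):
    q=np.abs(p-c)-h
    return np.linalg.norm(np.maximum(q,0),axis=1)+np.minimum(q.max(1),0)
A=np.radians(38)
def gauge_sdf(l,th=.012):
    u=np.array([-np.sin(A),0,np.cos(A)]);v=np.array([np.cos(A),0,np.sin(A)])
    q=l-np.array([0,0,.014])
    g=np.stack([q@v,q[:,1],q@u],1)
    return np.minimum(box_sdf(g,np.array([0,0,.041]),np.array([.009,th/2,.035])),box_sdf(l,np.array([0,0,.003]),np.array([.018,.018,.003])))
def fit_gauge(pts,z,x0,th=.012):
    def f(p):
        c,s=np.cos(p[2]),np.sin(p[2]);d=pts-np.array([p[0],p[1],z])
        l=np.stack([c*d[:,0]+s*d[:,1],-s*d[:,0]+c*d[:,1],d[:,2]],1)
        return gauge_sdf(l,th)*1000
    r=least_squares(f,x0,loss="soft_l1",f_scale=1.5,x_scale=[.01,.01,.1]);return r.x,np.median(np.abs(f(r.x)))
E
python3 - <<'E'
from h import *
W={n:cloud(n,np.load(f"pics/{n}0_d.npy")) for n in("top","side")}
def sel(n,ylo,yhi):
    w=W[n];m=(w[...,0]>.47)&(w[...,0]<.6)&(w[...,1]>ylo)&(w[...,1]<yhi)&(w[...,2]>.074)&(w[...,2]<.155);return w[m]
for nm,th,lo,hi,x0 in(("thin",.012,.163,.24,(.545,.187,.22)),("thick",.018,.09,.16,(.557,.129,.22))):
    a,b=sel("top",lo,hi),sel("side",lo,hi)
    for k,p in(("top",a),("side",b),("both",np.vstack([a,b]))):
        print(nm,k,len(p),[ (np.round(r,4),round(e,2)) for r,e in [fit_gauge(p,.06,x0,th)]])
E
```

```text
thin top 110 [(array([0.5461, 0.1913, 0.2184]), np.float64(0.62))]
thin side 139 [(array([0.5453, 0.1896, 0.2336]), np.float64(0.58))]
thin both 249 [(array([0.5459, 0.1902, 0.2313]), np.float64(0.8))]
thick top 143 [(array([0.5587, 0.1328, 0.2526]), np.float64(0.64))]
thick side 178 [(array([0.5577, 0.1305, 0.2326]), np.float64(0.53))]
thick both 321 [(array([0.5585, 0.1306, 0.2245]), np.float64(0.8))]
```

```bash
cat >> h.py <<'E'
from scipy.spatial.transform import Rotation as Rn
TY=-np.radians(15); HX=np.array([np.cos(TY),np.sin(TY),0]);HY=np.array([-np.sin(TY),np.cos(TY),0])
HO=np.append((.5857*HX+.0389*HY)[:2],0)
def tool(yaw,tilt,sgn=1):
    y=np.array([np.sin(tilt)*np.cos(yaw),np.sin(tilt)*np.sin(yaw),-np.cos(tilt)]);z=sgn*np.array([-np.sin(yaw),np.cos(yaw),0])
    return Rn.from_matrix(np.stack([np.cross(y,z),y,z],1))
def head(x,y,z): return HO+HX*x+HY*y+np.array([0,0,z])
GL=np.array([-.0296,0,.0518])
def tcp_for(g,yaw,tilt): # gauge origin g -> tcp pos
    c,s=np.cos(yaw),np.sin(yaw)
    p=np.asarray(g)+np.array([c*GL[0],s*GL[0],GL[2]])
    return p-.006*tool(yaw,tilt).as_matrix()[:,1]
E
python3 - <<'E'
from h import *
o=ctrl.get_obs();print(o["clock"],np.round(Rn.from_quat(o["tool_rot"]).as_matrix(),3).tolist())
for t in(38,45,50,55):
  for s in(1,-1):
    t_=np.radians(t)
    for nm,g,yw in(("stand",(.5459,.1902,.06),.226),("standup",(.5459,.1902,.17),.226),("head",head(0,.0075,.1),TY),("headfront",head(-.08,.0075,.12),TY)):
        q=ctrl.solve_ik(tcp_for(g,yw,t_),tool(yw,t_,s).as_quat()); print(t,s,nm,None if q is None else np.round(q,2))
    R=tool(TY,t_,s);tip=head(-.072,.0547+.04,.082)
    q=ctrl.solve_ik(tip-.025*R.as_matrix()[:,1],R.as_quat());print(t,s,"post",None if q is None else np.round(q,2))
E
```

```text
1.5 [[0.951, 0.0, 0.308], [-0.308, 0.0, 0.951], [0.0, -1.0, 0.0]]
38 1 stand None
38 1 standup None
38 1 head None
38 1 headfront None
38 1 post None
38 -1 stand None
38 -1 standup None
38 -1 head None
38 -1 headfront None
38 -1 post None
45 1 stand None
45 1 standup None
45 1 head None
45 1 headfront None
45 1 post None
45 -1 stand None
45 -1 standup None
45 -1 head None
45 -1 headfront None
45 -1 post None
50 1 stand None
50 1 standup None
50 1 head None
50 1 headfront None
50 1 post None
50 -1 stand None
50 -1 standup None
50 -1 head None
50 -1 headfront None
50 -1 post None
55 1 stand None
55 1 standup None
55 1 head None
55 1 headfront None
55 1 post None
55 -1 stand None
55 -1 standup None
55 -1 head None
55 -1 headfront None
55 -1 post None
```

```bash
python3 - <<'E'
from h import *
def mx(g,yw):
    b=None
    for t in range(10,60):
        t_=np.radians(t);q=ctrl.solve_ik(tcp_for(g,yw,t_),tool(yw,t_).as_quat())
        if q is not None:b=(t,np.round(q,2))
    return b
for nm,g,yw in(("stand",(.5459,.1902,.06),.226),("standup",(.5459,.1902,.12),.226),("standup",(.5459,.1902,.17),.226),("head",head(0,.0075,.1),TY),("headup",head(0,.0075,.115),TY),("headup",head(0,.0075,.15),TY),("headfront",head(-.08,.0075,.105),TY),("headfront",head(-.08,.0075,.12),TY)):
    print(nm,mx(g,yw))
for t in(20,25,30,35,40):
    R=tool(TY,np.radians(t));tip=head(-.072,.0547+.04,.082)
    q=ctrl.solve_ik(tip-.025*R.as_matrix()[:,1],R.as_quat());print(t,"post",None if q is None else np.round(q,2))
E
```

```text
stand (33, array([ 0.05, -0.84, -1.02,  0.82,  0.09, -0.15]))
standup (32, array([ 0.05, -0.82, -0.9 ,  0.95,  0.09, -0.15]))
standup (33, array([ 0.05, -0.84, -0.82,  1.02,  0.09, -0.15]))
head (34, array([-0.48, -0.84, -0.95,  0.87,  0.12, -0.18]))
headup (34, array([-0.48, -0.84, -0.93,  0.9 ,  0.12, -0.18]))
headup (34, array([-0.48, -0.83, -0.86,  0.96,  0.12, -0.18]))
headfront (21, array([-0.49, -0.82, -0.86,  1.18,  0.08, -0.21]))
headfront (21, array([-0.49, -0.82, -0.83,  1.2 ,  0.08, -0.21]))
20 post [-0.25 -0.57 -0.8   0.99 -0.    0.01]
25 post [-0.25 -0.71 -0.92  0.93 -0.    0.01]
30 post None
35 post None
40 post None
```

```bash
cat >> h.py <<'E'
T=np.radians(30)
G0=np.array([.5459,.1902,.06]);GY=.226
def st(tag=""):
    o=ctrl.get_obs();print(tag,"t",round(o["clock"],2),"tcp",np.round(o["tcp_pos"],4),"F",np.round(o["wrist_force"],2),"w",round(o["width"],3));return o
def snap(tag):
    r={}
    for n in("top","side"):
        im,d=ctrl.grab_frame(n);cv2.imwrite(f"pics/{n}_{tag}.png",im[:,:,::-1]);np.save(f"pics/{n}_{tag}_d.npy",d);r[n]=(im[:,:,::-1].copy(),d)
    return r
E
python3 - <<'E'
from h import *
st("0")
ctrl.move_ptp(tcp_for(G0+[0,0,.10],GY,T),tool(GY,T).as_quat());st("pre")
ctrl.command_gripper(.45);st("open")
r=snap("pre")
cv2.imwrite("pics/pre.png",np.hstack([cv2.resize(r["top"][0][110:260,120:290],None,fx=2.3,fy=2.3,interpolation=2),cv2.resize(r["side"][0][190:340,150:320],None,fx=2.3,fy=2.3,interpolation=2)]))
E
```

```text
0 t 1.5 tcp [0.1846 0.5709 0.2563] F [-0.37 -0.54  0.39] w 0.999
pre t 3.36 tcp [0.5141 0.1834 0.2174] F [ 1.11  0.06 -0.34] w 0.999
open t 3.88 tcp [0.5141 0.183  0.217 ] F [ 0.15 -1.   -0.13] w 0.452
```

View pics/pre.png

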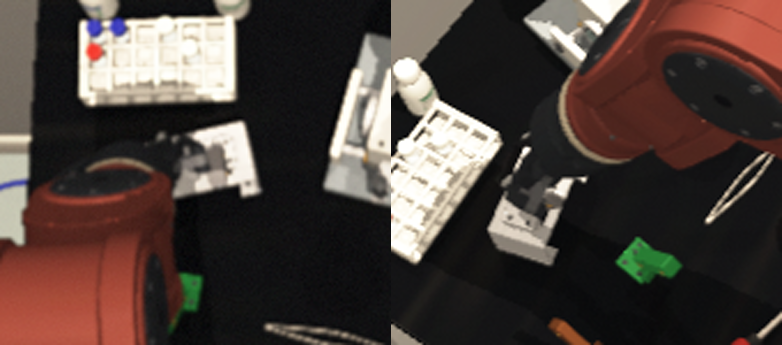

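Candidates for the thin gauge, in the top picture:
- (191,187): grey narrow grip in the stand. This is my choice.
- (214,180): grey, thicker, so it is the thick gauge.
- (152,242): brown look-alike, lying down.
- (197,241): green look-alike.
- (335,238): brown look-alike.

The stand close-up confirms the narrow grey grip is at the stand's +y slot.

```bash
python3 - <<'E'
from h import *
print(ctrl.move_l(tcp_for(G0,GY,T),feed=.08,max_force=12));st("down")
ctrl.command_gripper(0.0);st("closed")
r=snap("grip")
cv2.imwrite("pics/grip.png",np.hstack([cv2.resize(r["top"][0][130:250,150:270],None,fx=3.2,fy=3.2,interpolation=2),cv2.resize(r["side"][0][210:330,170:290],None,fx=3.2,fy=3.2,interpolation=2)]))
E
```

```text
False
down t 5.38 tcp [0.5145 0.1829 0.1178] F [ 0.1  -0.49 -0.2 ] w 0.449
closed t 5.73 tcp [0.5144 0.183  0.1175] F [-2.27 -0.1   3.35] w 0.131
```

View pics/grip.png

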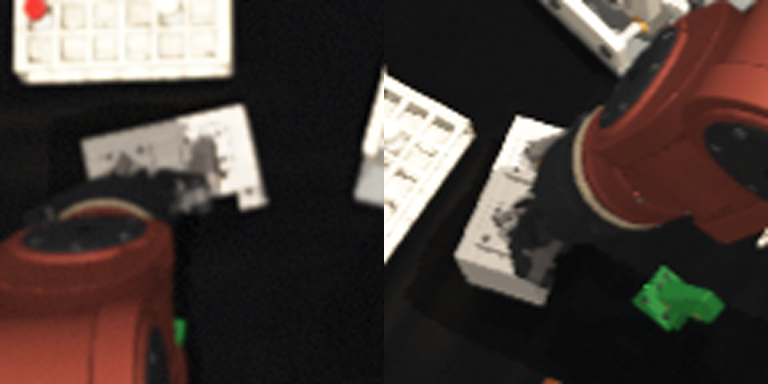

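```bash
python3 - <<'E'
from h import *
print(ctrl.move_l(tcp_for(G0+[0,0,.11],GY,T),feed=.1,max_force=20));st("up")
r=snap("up")
cv2.imwrite("pics/up.png",np.hstack([cv2.resize(r["top"][0][110:260,120:270],None,fx=2.6,fy=2.6,interpolation=2),cv2.resize(r["side"][0][170:320,170:320],None,fx=2.6,fy=2.6,interpolation=2)]))
E
```

```text
False
up t 7.08 tcp [0.5138 0.1829 0.226 ] F [-0.82 -0.38 -1.61] w 0.128
```

View pics/up.png

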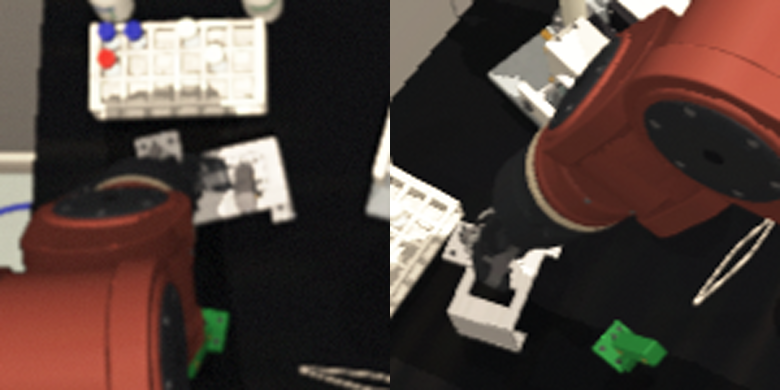

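```bash
python3 - <<'E'
from h import *
for n in("top","side"):
    w=cloud(n,np.load(f"pics/{n}_up_d.npy"));im=cv2.imread(f"pics/{n}_up.png")
    m=(abs(w[...,0]-.546)<.035)&(abs(w[...,1]-.19)<.035)&(w[...,2]>.155)&(w[...,2]<.185)
    g=im.mean(2)
    for thr in(0,90):
        p=w[m&(g>thr)]
        print(n,thr,len(p),np.round(p.mean(0),4),np.round(p.min(0),4),np.round(p.max(0),4))
    mm=m&(g>90);c=cv2.minAreaRect((w[mm][:,:2]*1000).astype(np.float32));print(c)
    # local coords in gauge frame
    d=w[mm]-np.array([.5459,.1902,.17]);c,s=np.cos(GY),np.sin(GY)
    l=np.stack([c*d[:,0]+s*d[:,1],-s*d[:,0]+c*d[:,1],d[:,2]],1)*1000
    print(np.round(np.percentile(l,[2,50,98],axis=0),1))
    print(np.round(proj(n,(.5459,.1902,.176))))
    o=orthoR(n,im,(.5459,.1902),GY,-.05,.04,-.04,.04,.176,s=.0002)
    cv2.imwrite(f"pics/sh_{n}.png",grid(o,.04,.04,s=.0002,step=.01))
a=cv2.imread("pics/sh_top.png");b=cv2.imread("pics/sh_side.png");cv2.imwrite("pics/sh.png",np.hstack([a,b]))
E
```

```text
top 0 105 [0.5552 0.1905 0.1746] [0.5404 0.1729 0.1672] [0.5674 0.2112 0.1838]
top 90 101 [0.5551 0.1908 0.1746] [0.5424 0.1729 0.1672] [0.5646 0.2112 0.1838]
((554.451171875, 191.74696350097656), (38.63420104980469, 21.280101776123047), 85.49562072753906)
[[ -3.5 -16.9  -0.8]
 [  9.8  -4.    4.4]
 [ 17.   17.3   9.6]]
[181. 169.]
side 0 120 [0.5504 0.1958 0.1744] [0.532  0.1735 0.1681] [0.5633 0.2097 0.1845]
side 90 117 [0.5502 0.1955 0.1744] [0.532  0.1735 0.1681] [0.5633 0.2095 0.1845]
((548.5446166992188, 190.39991760253906), (26.57826805114746, 35.80485153198242), 12.047624588012695)
[[ -8.5 -17.6  -0.4]
 [  6.1   6.2   4.5]
 [ 15.7  17.3   7. ]]
[199. 263.]
```

View pics/sh.png

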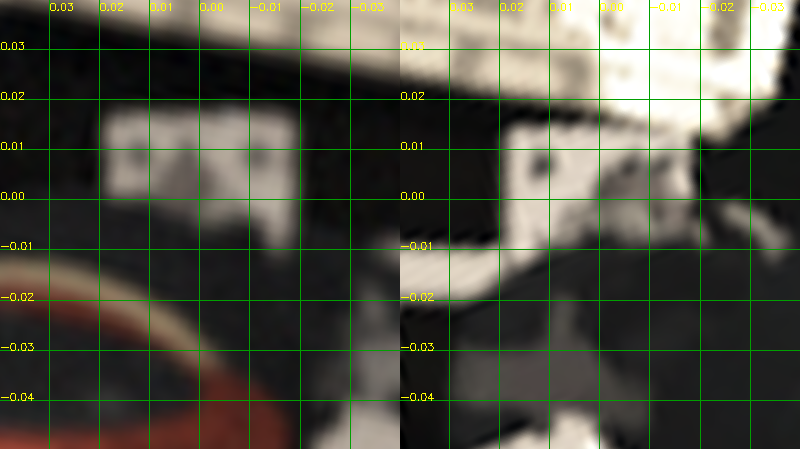

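```bash
python3 - <<'E'
from h import *
for x,z,t in((-.075,.165,21),(-.07,.165,22),(-.05,.148,26),(-.045,.148,27),(-.012,.106,30),(-.012,.15,30),(-.035,.15,29)):
    q=ctrl.solve_ik(tcp_for(head(x,.0072,z),TY,np.radians(t)),tool(TY,np.radians(t)).as_quat());print(x,z,t,None if q is None else np.round(q,2))
w=cloud("top",np.load("pics/top0_d.npy"));d=w-HO;X=d@HX;Y=d@HY
m=(X<-.04)&(X>-.08)&(Y>-.02)&(Y<.035)
for a in np.arange(-.08,-.04,.01):
    print(round(a,2),[round(float(np.nanmedian(w[...,2][m&(X>a)&(X<a+.01)&(Y>b)&(Y<b+.01)])),3) for b in np.arange(-.02,.035,.01)])
E
```

```text
-0.075 0.165 21 [-0.49 -0.78 -0.72  1.27  0.08 -0.21]
-0.07 0.165 22 [-0.49 -0.79 -0.73  1.25  0.08 -0.21]
-0.05 0.148 26 [-0.49 -0.82 -0.81  1.14  0.1  -0.2 ]
-0.045 0.148 27 [-0.49 -0.83 -0.82  1.12  0.1  -0.2 ]
-0.012 0.106 30 [-0.47 -0.78 -0.88  0.95  0.11 -0.18]
-0.012 0.15 30 [-0.47 -0.78 -0.8   1.03  0.11 -0.18]
-0.035 0.15 29 None
-0.08 [0.011, 0.012, 0.01, 0.014, 0.007, 0.013]
-0.07 [0.016, 0.016, 0.016, 0.016, 0.018, 0.016]
-0.06 [0.017, 0.018, 0.018, 0.017, 0.016, 0.018]
-0.05 [0.088, 0.312, 0.316, 0.313, 0.307, 0.077]
```

```bash
python3 - <<'E'
from h import *
d=np.radians
ctrl.move_ptp(tcp_for(head(-.072,.0072,.165),TY,d(21.5)),tool(TY,d(21.5)).as_quat());st("W1")
print(ctrl.move_l(tcp_for(head(-.05,.0072,.148),TY,d(26)),tool(TY,d(26)).as_quat(),feed=.08,max_force=15));st("W2")
r=snap("w2")
cv2.imwrite("pics/w2.png",np.hstack([cv2.resize(r["top"][0][90:240,230:380],None,fx=2.6,fy=2.6,interpolation=2),cv2.resize(r["side"][0][110:260,180:330],None,fx=2.6,fy=2.6,interpolation=2)]))
E
```

```text
W1 t 8.22 tcp [ 0.4776 -0.0795  0.2223] F [-0.66  0.87 -1.23] w 0.129
False
W2 t 8.72 tcp [ 0.4981 -0.085   0.2052] F [ 0.11  0.65 -1.74] w 0.134
```

View pics/w2.png

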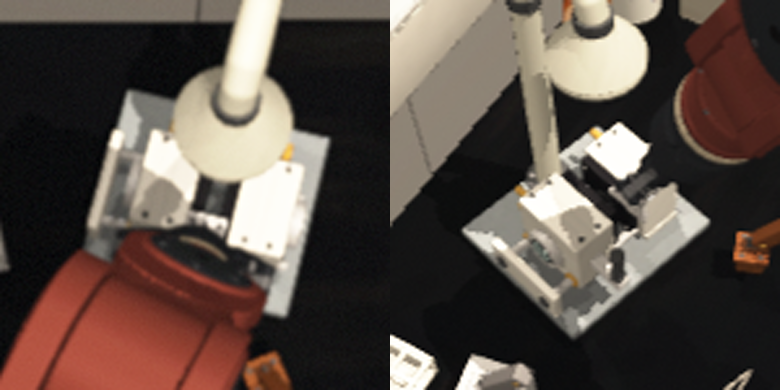

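```bash
python3 - <<'E'
from h import *
im=cv2.imread("pics/side_w2.png");a=cv2.resize(im[150:230,230:330],None,fx=7,fy=7,interpolation=2)
for p,c in((head(-.05,.0072,.148),(0,0,255)),(head(-.068,.0252,.154),(0,255,0)),(head(-.068,-.0108,.154),(255,0,0)),(head(-.032,.0252,.154),(0,255,255)),(head(-.037,0,.1),(255,255,0)),(head(-.037,.0147,.1),(255,0,255))):
    q=(proj("side",p)-[230,150])*7;cv2.circle(a,tuple(int(v) for v in q),4,c,-1)
cv2.imwrite("pics/w2s.png",a)
E
```

```text
(no output)
```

View pics/w2s.png

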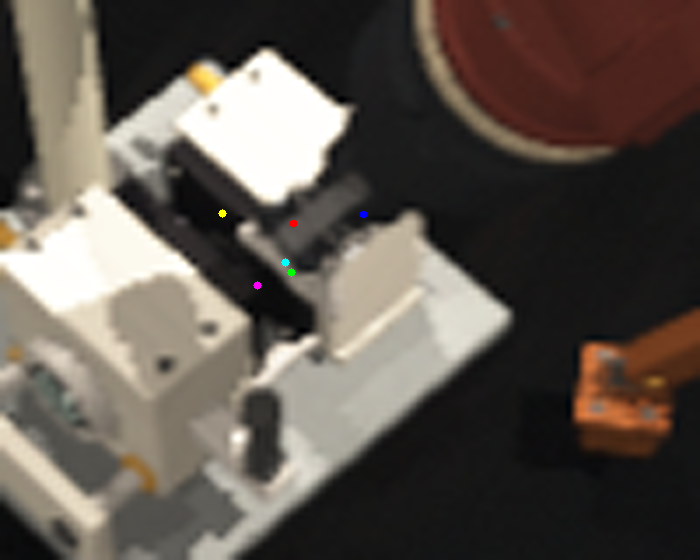

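```bash
python3 - <<'E'
from h import *
d=np.radians
print(ctrl.move_l(tcp_for(head(-.006,.0072,.110),TY,d(30)),tool(TY,d(30)).as_quat(),feed=.06,max_force=8));st("W3")
r=snap("w3")
im=r["side"][0];a=cv2.resize(im[150:230,230:330],None,fx=7,fy=7,interpolation=2)
X=-.006;Z=.116
for p,c in((head(X,.0072,Z-.006),(0,0,255)),(head(X-.018,.0252,Z),(0,255,0)),(head(X-.018,-.0108,Z),(255,0,0)),(head(X+.018,.0252,Z),(0,255,255)),(head(-.037,0,.1),(255,255,0)),(head(-.037,.0147,.1),(255,0,255))):
    q=(proj("side",p)-[230,150])*7;cv2.circle(a,tuple(int(v) for v in q),3,c,-1)
cv2.imwrite("pics/w3s.png",a)
E
```

```text
False
W3 t 9.93 tcp [ 0.5405 -0.0971  0.1674] F [ 1.17  0.68 -1.1 ] w 0.13
```

View pics/w3s.png

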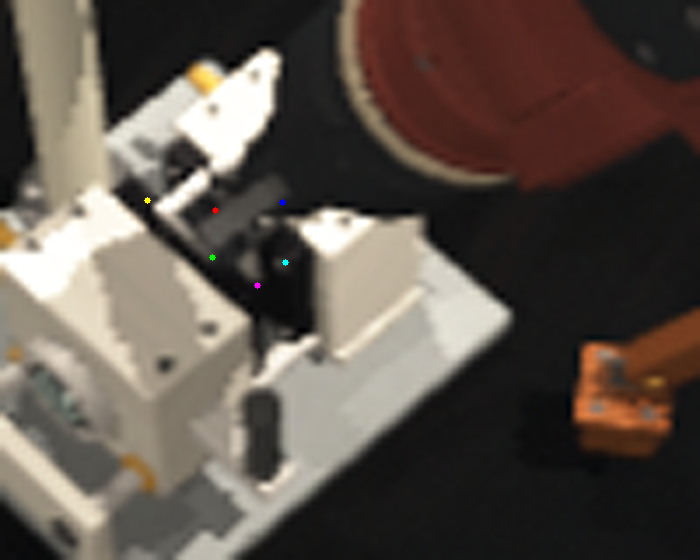

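```bash
python3 - <<'E'
from h import *
d=np.radians
print(ctrl.move_l(tcp_for(head(-.006,.0072,.094),TY,d(30)),feed=.02,max_force=5));st("down")
ctrl.wait(.35);o=st("w")
print(o["tcp_pos"]-tcp_for(head(-.006,.0072,.1),TY,d(30)))
r=snap("w4")
im=r["side"][0];a=cv2.resize(im[150:230,230:330],None,fx=7,fy=7,interpolation=2)
X=-.010;Z=.106
for p,c in((head(X,.0072,Z-.006),(0,0,255)),(head(X-.018,.0252,Z),(0,255,0)),(head(X-.018,-.0108,Z),(255,0,0)),(head(X+.018,.0252,Z),(0,255,255)),(head(-.037,0,.1),(255,255,0)),(head(-.037,.0147,.1),(255,0,255))):
    q=(proj("side",p)-[230,150])*7;cv2.circle(a,tuple(int(v) for v in q),3,c,-1)
cv2.imwrite("pics/w4s.png",a)
E
```

```text
True
down t 10.57 tcp [ 0.5406 -0.0971  0.1575] F [-0.23 -0.26  4.28] w 0.135
w t 10.93 tcp [ 0.5406 -0.0971  0.1575] F [ 0.58 -0.86  5.68] w 0.132
[ 1.67287049e-04 -6.66992488e-05  4.69839085e-04]
```

View pics/w4s.png

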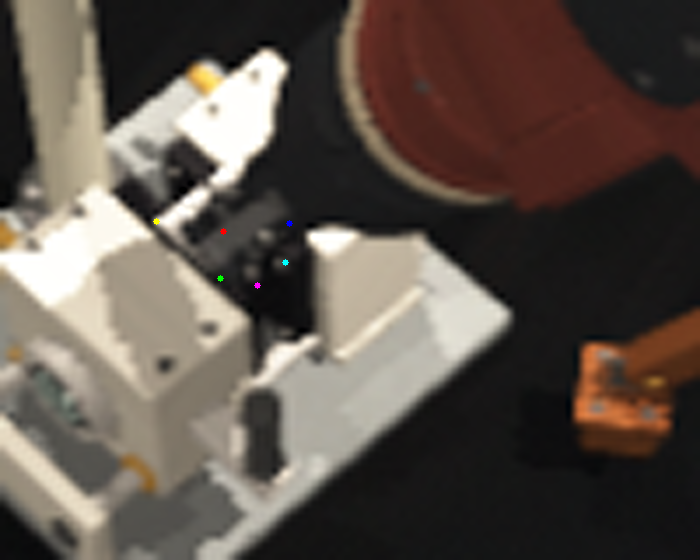

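```bash
python3 - <<'E'
from h import *
d=np.radians
ctrl.command_gripper(.4);st("open")
ctrl.move_l(tcp_for(head(-.05,.0072,.150),TY,d(26)),tool(TY,d(26)).as_quat(),feed=.1);st("b1")
ctrl.move_l(tcp_for(head(-.085,.0072,.20),TY,d(20)),tool(TY,d(20)).as_quat(),feed=.12);st("b2")
R=tool(TY,d(22));tip=head(-.074,.11,.16)
ctrl.move_ptp(tip-.025*R.as_matrix()[:,1],R.as_quat())
ctrl.command_gripper(0);st("c")
r=snap("rel")
im=r["side"][0];a=cv2.resize(im[140:240,200:330],None,fx=6,fy=6,interpolation=2)
cv2.imwrite("pics/rel.png",a)
cv2.imwrite("pics/relt.png",cv2.resize(r["top"][0][90:240,230:380],None,fx=4,fy=4,interpolation=2))
E
```

```text
open t 11.38 tcp [ 0.5395 -0.0966  0.1556] F [ 0.52 -0.62 -0.17] w 0.4
b1 t 12.19 tcp [ 0.4982 -0.0858  0.2066] F [-0.33  0.57 -1.13] w 0.398
b2 t 12.85 tcp [ 0.465  -0.0768  0.2564] F [-0.02 -0.05 -1.17] w 0.4
c t 13.86 tcp [0.5239 0.0132 0.1837] F [ 0.74  0.39 -0.26] w 0.0
```

View pics/rel.png

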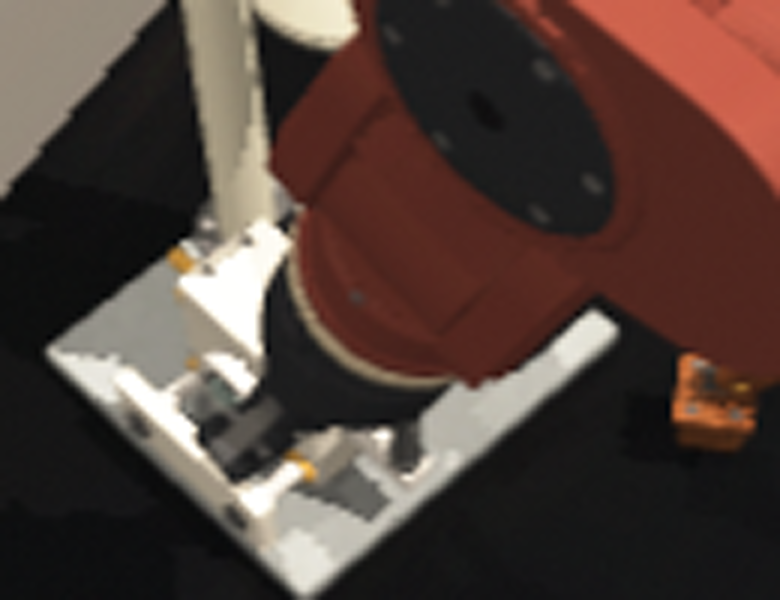

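View pics/relt.png

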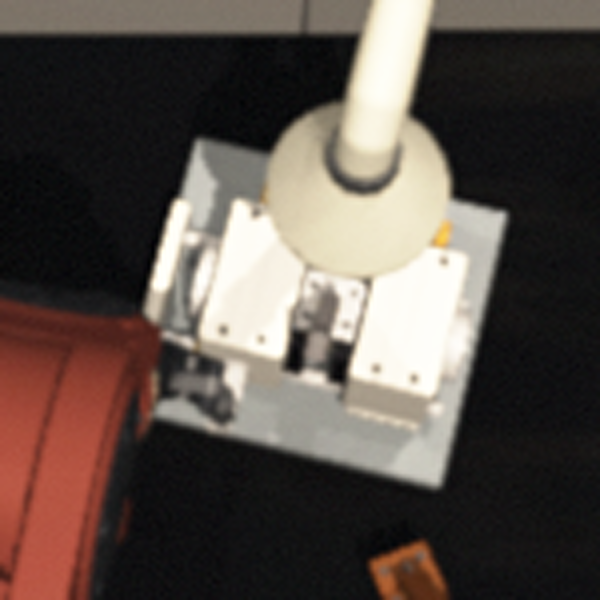

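```bash
python3 - <<'E'
from h import *
w=cloud("top",np.load("pics/top_rel_d.npy"));d=w-HO;X=d@HX;Y=d@HY
m=(abs(X+.03)<.06)&(abs(Y-.0075)<.02)&(w[...,2]>.11)&(w[...,2]<.185)
p=w[m];g=head(-.01,.0075,.1);r,e=fit_gauge(p,.1,(g[0],g[1],TY));dd=np.append(r[:2],0)-HO
print(len(p),np.round(r,4),e,"head x,y",np.round([dd@HX,dd@HY],4),"yaw deg",np.degrees(r[2]))
im=cv2.imread("pics/top_rel.png")
gsel=orthoR("top",im,HO[:2],TY,-.06,.03,-.03,.07,.1,s=.000167);a=grid(gsel,.03,.07,s=.000167,step=.01)
gsel=orthoR("top",im,HO[:2],TY,-.06,.03,-.03,.07,.106,s=.000167);b=grid(gsel,.03,.07,s=.000167,step=.01)
cv2.imwrite("pics/relz.png",b)
# post estimate
m=(abs(X+.079)<.02)&(abs(Y-.055)<.015)&(w[...,2]>.1)&(w[...,2]<.118);print("post",m.sum(),np.round([np.mean(X[m]),np.mean(Y[m])],4))
E
```

```text
106 [ 0.5721 -0.1046 -0.2758] 0.9659231591712392 head x,y [-0.006   0.0082] yaw deg -15.80457199203464
post 25 [-0.0783  0.0533]
```

View pics/relz.png

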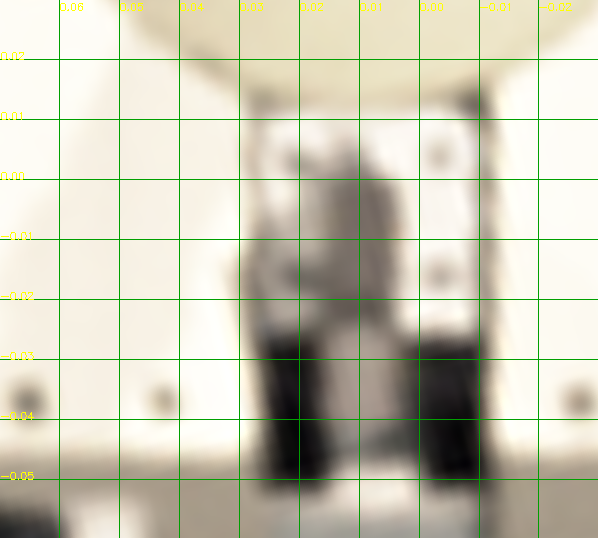

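```bash
cat >> h.py <<'E'
RP=tool(TY,np.radians(22))
def tipp(x,y,z): return head(x,y,z)-.025*RP.as_matrix()[:,1]
def ty(): # finger centre y in head frame
    o=ctrl.get_obs();return (o["tcp_pos"]-HO)@HY
E
python3 - <<'E'
from h import *
ctrl.move_l(tipp(-.077,.100,.15),feed=.1)
print(ctrl.move_l(tipp(-.077,.096,.084),feed=.1,max_force=8));st("low")
print(ctrl.move_l(tipp(-.077,.081,.084),feed=.05,max_force=4));st("near")
print(ctrl.move_l(tipp(-.077,.058,.084),feed=.008,max_force=8.5));o=st("pushed");print("y",ty(), "Fy head",np.array(o["wrist_force"])@HY)
ctrl.wait(.4);o=st();print("y",ty(),"Fy head",np.array(o["wrist_force"])@HY)
r=snap("push")
im=r["side"][0];a=cv2.resize(im[140:240,200:330],None,fx=6,fy=6,interpolation=2)
cv2.imwrite("pics/push.png",a)
cv2.imwrite("pics/pusht.png",cv2.resize(r["top"][0][90:240,230:380],None,fx=4,fy=4,interpolation=2))
E
```

```text
False
low t 15.06 tcp [0.5176 0.001  0.1079] F [ 0.17 -0.06  0.27] w 0.001
False
near t 15.51 tcp [ 0.5134 -0.0139  0.1075] F [0.15 0.69 0.48] w 0.003
True
pushed t 17.27 tcp [ 0.5096 -0.0271  0.107 ] F [1.01 2.81 2.05] w 0.001
y 0.0667798676107721 Fy head 2.9776040886342092
 t 17.68 tcp [ 0.5091 -0.0268  0.1063] F [-0.67  0.34  0.82] w -0.004
y 0.06693705641636052 Fy head 0.15605603246309047
```

View pics/push.png

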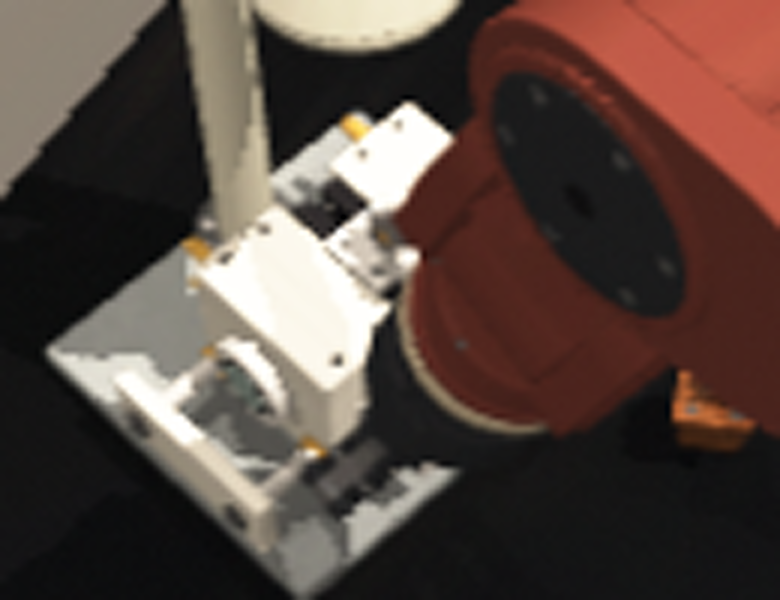

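View pics/pusht.png

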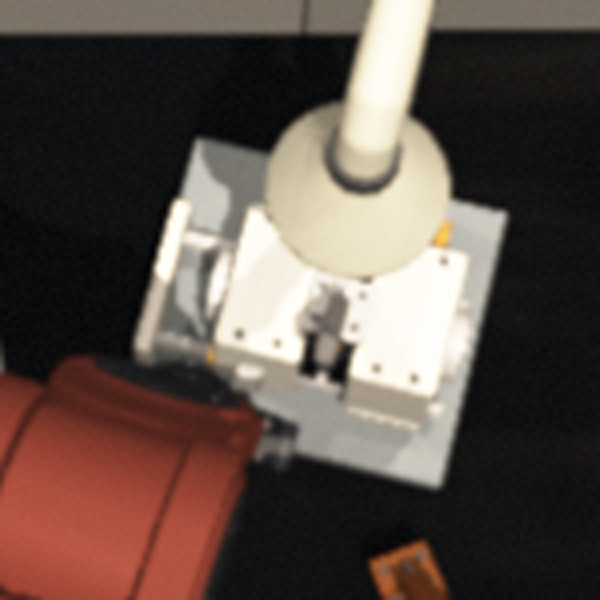

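```bash
python3 - <<'E'
from h import *
for tag in("0","rel","push"):
    im=cv2.cvtColor(cv2.imread(f"pics/top{tag}.png" if tag=="0" else f"pics/top_{tag}.png"),cv2.COLOR_BGR2GRAY)
    # front edges below shoulder: rows x -.043..-.030 (contact tops)
    o=orthoR("top",im,HO[:2],TY,-.042,-.030,-.03,.06,.1,s=.00025).mean(0)
    ys=.06-np.arange(len(o))*.00025
    br=o>140;e=np.where(np.diff(br.astype(int)))[0];print(tag,[(round(ys[i]*1000,1)) for i in e])
    if tag=="push":cv2.imwrite("pics/pz.png",grid(orthoR("top",cv2.imread("pics/top_push.png"),HO[:2],TY,-.06,.03,-.03,.07,.1,s=.000167),.03,.07,s=.000167,step=.01))
E
```

```text
0 [np.float64(26.7), np.float64(-11.3)]
rel [np.float64(26.7), np.float64(13.2), np.float64(6.7), np.float64(-11.3)]
push [np.float64(17.0), np.float64(6.0), np.float64(2.0), np.float64(-11.3)]
```

View pics/pz.png

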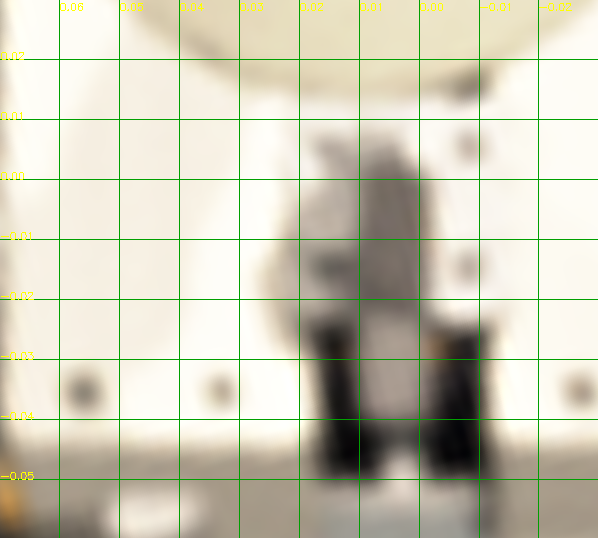

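```bash
python3 - <<'E'
from h import *
for k in range(2):
    y0=ty()
    print(ctrl.move_l(tipp(-.077,y0-.006,.084),feed=.006,max_force=9));o=st("pushed");print("y",ty(), "Fy",np.array(o["wrist_force"])@HY)
    ctrl.wait(.3);o=st();print("y",ty(),"Fy",np.array(o["wrist_force"])@HY)
E
```

```text
True
pushed t 18.29 tcp [ 0.5089 -0.0271  0.1061] F [1.33 3.25 0.95] w -0.002
y 0.0666489469775144 Fy 3.487353109532857
 t 18.59 tcp [ 0.5085 -0.0271  0.1057] F [2.45 2.59 1.21] w 0.004
y 0.06652617620755118 Fy 3.140789354946252
True
pushed t 19.09 tcp [ 0.5084 -0.0271  0.1056] F [1.85 2.55 2.14] w -0.002
y 0.06647360329343399 Fy 2.9469793392775303
 t 19.39 tcp [ 0.5083 -0.0271  0.1054] F [1.37 2.71 1.1 ] w 0.001
y 0.06643289194435568 Fy 2.9713108827241976
```

```bash
python3 - <<'E'
from h import *
d=np.radians
ctrl.move_l(tipp(-.077,.100,.084),feed=.1);st("off")
ctrl.move_l(tipp(-.077,.110,.16),feed=.15);st("up")
ctrl.command_gripper(.4)
r=snap("p2")
w=cloud("top",r["top"][1]);D=w-HO;X=D@HX;Y=D@HY
m=(abs(X+.03)<.06)&(abs(Y-.004)<.02)&(w[...,2]>.11)&(w[...,2]<.185)
p=w[m];g=head(-.01,.004,.1);rr,e=fit_gauge(p,.1,(g[0],g[1],TY));dd=np.append(rr[:2],0)-HO
print(len(p),np.round(rr,4),e,"head x,y",np.round([dd@HX,dd@HY],4),"yaw deg",np.degrees(rr[2]))
im=cv2.cvtColor(r["top"][0],cv2.COLOR_BGR2GRAY)
o=orthoR("top",im,HO[:2],TY,-.042,-.030,-.03,.06,.1,s=.00025).mean(0);ys=.06-np.arange(len(o))*.00025
print([round(ys[i]*1000,1) for i in np.where(np.diff((o>140).astype(int)))[0]])
m=(abs(X+.079)<.02)&(abs(Y-.046)<.015)&(w[...,2]>.1)&(w[...,2]<.118);print("post",m.sum(),np.round([np.mean(X[m]),np.mean(Y[m])],4))
cv2.imwrite("pics/p2z.png",grid(orthoR("top",r["top"][0],HO[:2],TY,-.09,.03,-.03,.07,.106,s=.0002),.03,.07,s=.0002,step=.01))
E
```

```text
off t 19.88 tcp [0.5179 0.0049 0.1067] F [ 1.04 -0.53 -0.69] w 0.001
up t 20.53 tcp [0.5205 0.0144 0.1822] F [ 0.01  0.19 -0.64] w 0.003
108 [ 0.571  -0.1091 -0.2468] 0.6969159803035937 head x,y [-0.0059  0.0035] yaw deg -14.141801348784032
[np.float64(17.0), np.float64(6.0), np.float64(1.7), np.float64(-11.3)]
post 38 [-0.0781  0.0458]
```

View pics/p2z.png

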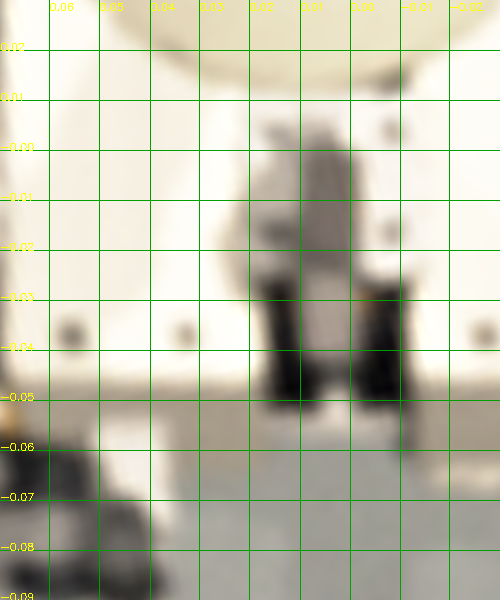

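```bash
python3 - <<'E'
from h import *
d=np.radians;Y=.0029
ctrl.move_ptp(tcp_for(head(-.085,Y,.20),TY,d(20)),tool(TY,d(20)).as_quat())
ctrl.move_l(tcp_for(head(-.05,Y,.150),TY,d(26)),tool(TY,d(26)).as_quat(),feed=.12);st("b1")
print(ctrl.move_l(tcp_for(head(-.006,Y,.1),TY,d(30)),tool(TY,d(30)).as_quat(),feed=.08,max_force=8));o=st("at");f0=np.array(o["wrist_force"])
ctrl.command_gripper(0);o=st("grip");f=np.array(o["wrist_force"])-f0;print("dF head",np.round([f@HX,f@HY,f[2]],2))
r=snap("rg")
cv2.imwrite("pics/rg.png",np.hstack([cv2.resize(r["top"][0][90:240,230:380],None,fx=2.6,fy=2.6,interpolation=2),cv2.resize(r["side"][0][110:260,180:330],None,fx=2.6,fy=2.6,interpolation=2)]))
E
```

```text
b1 t 22.32 tcp [ 0.4971 -0.0892  0.2071] F [-1.07  0.4  -0.38] w 0.403
False
at t 23.3 tcp [ 0.5394 -0.1013  0.1576] F [ 0.74 -1.09  0.36] w 0.398
grip t 23.62 tcp [ 0.5395 -0.1015  0.1578] F [-2.73 -0.54  3.08] w 0.131
dF head [-3.49 -0.36  2.72]
```

View pics/rg.png

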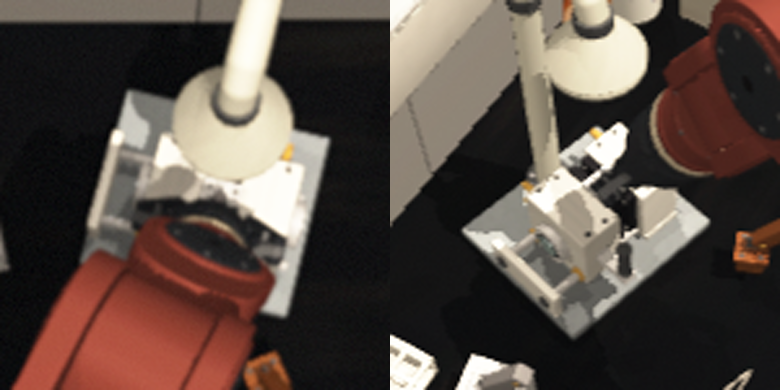

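```bash
python3 - <<'E'
from h import *
d=np.radians;Y=.0029
print(ctrl.move_l(tcp_for(head(-.006,Y,.118),TY,d(30)),feed=.02,max_force=25));o=st("draw")
f=np.array(o["wrist_force"]);print(np.round([f@HX,f@HY,f[2]],2))
print(ctrl.move_l(tcp_for(head(-.045,Y,.150),TY,d(26.5)),tool(TY,d(26.5)).as_quat(),feed=.05,max_force=25));st("b")
print(ctrl.move_l(tcp_for(head(-.072,Y,.168),TY,d(21.5)),tool(TY,d(21.5)).as_quat(),feed=.08,max_force=25));st("out")
ctrl.wait(.1)
r=snap("out")
cv2.imwrite("pics/out.png",np.hstack([cv2.resize(r["top"][0][90:240,230:380],None,fx=2.6,fy=2.6,interpolation=2),cv2.resize(r["side"][0][110:260,180:330],None,fx=2.6,fy=2.6,interpolation=2)]))
E
```

```text
False
draw t 24.77 tcp [ 0.5393 -0.1012  0.1749] F [-0.19 -0.22  0.01] w 0.133
[-0.12 -0.26  0.01]
False
b t 25.93 tcp [ 0.5019 -0.0912  0.2068] F [-1.25  0.71 -1.55] w 0.133
False
out t 26.48 tcp [ 0.4765 -0.0844  0.2251] F [-0.44 -0.27 -1.61] w 0.132
```

View pics/out.png

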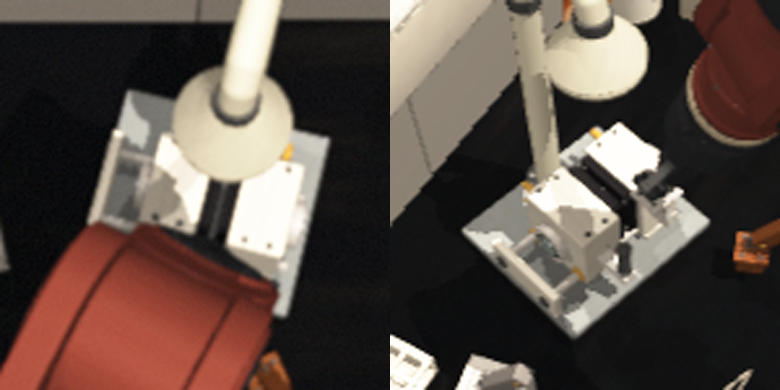

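```bash
python3 - <<'E'
from h import *
ctrl.move_ptp(tcp_for(G0+[0,0,.11],GY,T),tool(GY,T).as_quat());ctrl.wait(.3);st("up")
r=snap("up2")
a=[grid(orthoR(n,r[n][0],(.5459,.1902),GY,-.05,.04,-.04,.04,.176,s=.0002),.04,.04,s=.0002,step=.01) for n in("top","side")]
cv2.imwrite("pics/sh2.png",np.hstack(a))
im=cv2.cvtColor(r["top"][0],cv2.COLOR_BGR2GRAY)
o=orthoR("top",im,HO[:2],TY,-.042,-.030,-.03,.06,.1,s=.00025).mean(0);ys=.06-np.arange(len(o))*.00025
print([round(ys[i]*1000,1) for i in np.where(np.diff((o>140).astype(int)))[0]])
w=cloud("top",r["top"][1]);D=w-HO;X=D@HX;Y=D@HY
m=(abs(X+.079)<.02)&(abs(Y-.046)<.015)&(w[...,2]>.1)&(w[...,2]<.118);print("post",m.sum(),np.round([np.mean(X[m]),np.mean(Y[m])],4))
E
```

```text
up t 28.03 tcp [0.5144 0.1821 0.227 ] F [ 0.89  0.06 -2.25] w 0.132
[np.float64(17.5), np.float64(-11.3)]
post 42 [-0.0782  0.0465]
```

View pics/sh2.png

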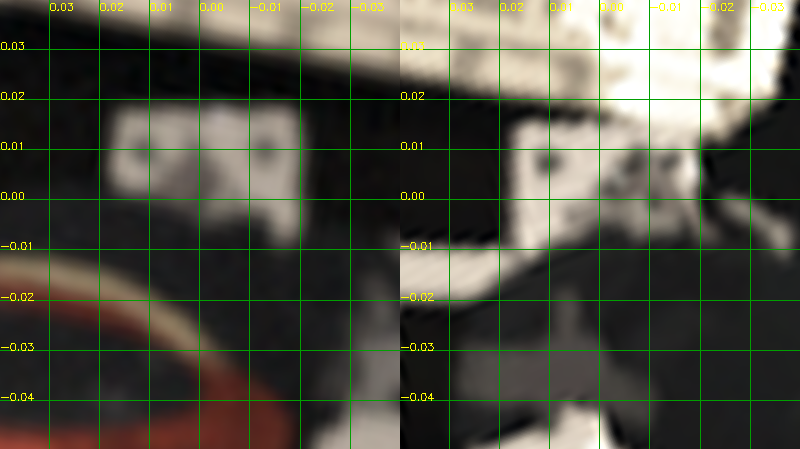

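```bash
python3 - <<'E'
from h import *
gy=np.array([-np.sin(GY),np.cos(GY),0]);G=G0+.001*gy
print(ctrl.move_l(tcp_for(G+[0,0,.05],GY,T),feed=.1,max_force=8));st("a")
print(ctrl.move_l(tcp_for(G+[0,0,.004],GY,T),feed=.04,max_force=5));st("b")
print(ctrl.move_l(tcp_for(G+[0,0,-.004],GY,T),feed=.015,max_force=4));o=st("c");print("z gauge",o["tcp_pos"][2]-tcp_for(G,GY,T)[2]+.06)
r=snap("pl")
cv2.imwrite("pics/pl.png",np.hstack([cv2.resize(r["top"][0][130:250,150:270],None,fx=3.2,fy=3.2,interpolation=2),cv2.resize(r["side"][0][210:330,170:290],None,fx=3.2,fy=3.2,interpolation=2)]))
E
```

```text
False
a t 28.88 tcp [0.5142 0.1839 0.1677] F [-1.02  1.59 -0.82] w 0.135
False
b t 30.18 tcp [0.5141 0.1839 0.1214] F [ 0.13  0.01 -0.56] w 0.132
True
c t 30.55 tcp [0.5144 0.1839 0.1177] F [ 0.36 -0.58  4.26] w 0.128
z gauge 0.06067509997120675
```

View pics/pl.png

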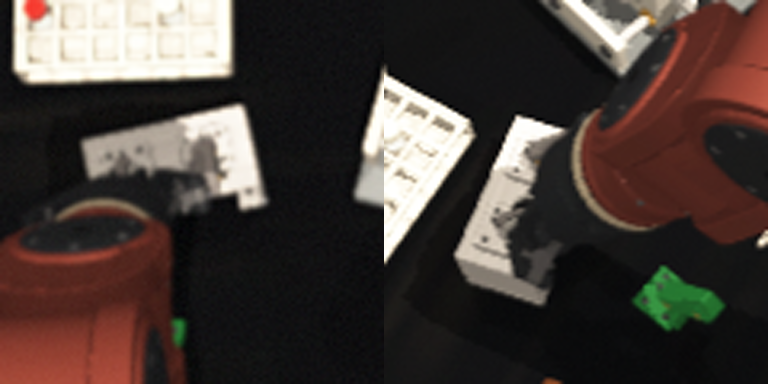

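Seated at z≈0.0607, as it was found. Releasing and backing off.

```bash
python3 - <<'E'
from h import *
ctrl.command_gripper(.42);st("open")
ctrl.move_l(tcp_for(G0+[0,0,.11],GY,T),feed=.12);st("up")
ctrl.move_joints([1.04,0.104,0.097,1.564,0,1.353]);ctrl.wait(.3);st("home")
r=snap("end")
W={n:cloud(n,r[n][1]) for n in r}
def sel(n,ylo,yhi):
    w=W[n];m=(w[...,0]>.47)&(w[...,0]<.6)&(w[...,1]>ylo)&(w[...,1]<yhi)&(w[...,2]>.074)&(w[...,2]<.155);return w[m]
for nm,th,lo,hi,x0 in(("thin",.012,.163,.24,(.545,.187,.22)),("thick",.018,.09,.16,(.557,.129,.22))):
    print(nm,[ (np.round(a,4),round(e,2)) for a,e in [fit_gauge(np.vstack([sel("top",lo,hi),sel("side",lo,hi)]),.06,x0,th)]])
for n,w in W.items():
    D=w-HO;X=D@HX;Y=D@HY;m=(abs(X+.079)<.015)&(abs(Y-.048)<.018)&(w[...,2]>.095)&(w[...,2]<.118);print("post",n,m.sum(),np.round([np.mean(X[m]),np.mean(Y[m])],4))
    for tag in("0","end"):
        im=cv2.imread(f"pics/{n}{tag}.png" if tag=="0" else f"pics/{n}_{tag}.png",0)
        o=orthoR(n,im,HO[:2],TY,-.03,-.01,-.03,.06,.1,s=.00025).mean(0);ys=.06-np.arange(len(o))*.00025
        print(n,tag,[round(ys[i]*1000,1) for i in np.where(np.diff((o>140).astype(int)))[0]])
cv2.imwrite("pics/end.png",np.hstack([cv2.resize(r["top"][0][90:270,130:360],None,fx=1.7,fy=1.7,interpolation=2),cv2.resize(r["side"][0][130:310,170:400],None,fx=1.7,fy=1.7,interpolation=2)]))
cv2.imwrite("pics/endz.png",grid(orthoR("top",r["top"][0],HO[:2],TY,-.09,.03,-.03,.07,.1,s=.0002),.03,.07,s=.0002,step=.01))
E
```

```text
open t 31.01 tcp [0.5132 0.1838 0.1159] F [-0.31  0.25 -0.27] w 0.42
up t 32.08 tcp [0.5137 0.1829 0.2258] F [-0.21  1.01 -0.4 ] w 0.419
home t 34.23 tcp [0.1852 0.5705 0.2564] F [ 0.33  0.14 -0.13] w 0.418
thin [(array([0.5458, 0.1907, 0.234 ]), np.float64(0.81))]
thick [(array([0.5586, 0.1306, 0.2232]), np.float64(0.81))]
post top 43 [-0.0784  0.0464]
top 0 [np.float64(26.7), np.float64(-11.3)]
top end [np.float64(17.5), np.float64(-11.3)]
post side 41 [-0.0799  0.0466]
side 0 [np.float64(26.5), np.float64(-12.7)]
side end [np.float64(17.0), np.float64(-12.7)]
```

View pics/end.png

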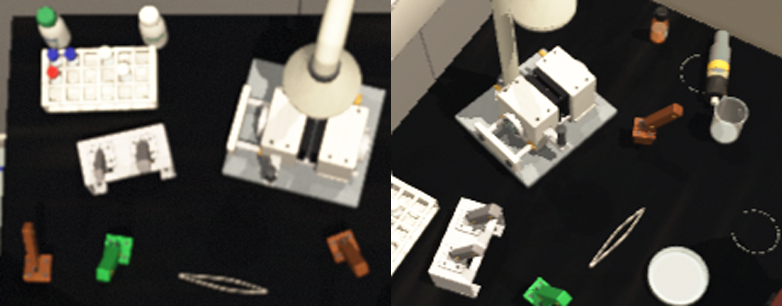

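View pics/endz.png

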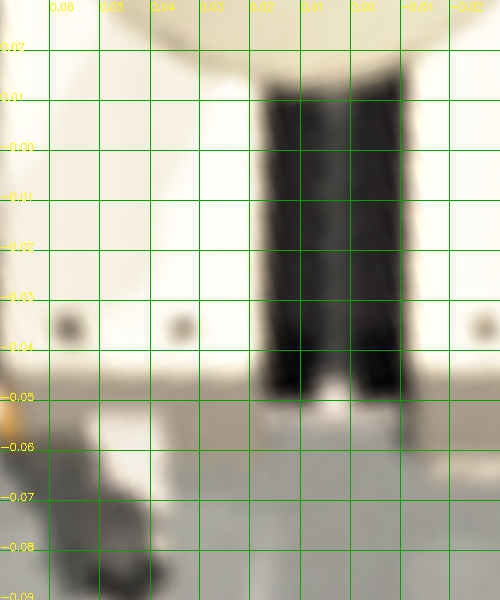

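```bash
python3 -c "
from bench import ctrl
print(ctrl.finish_job(), ctrl.get_obs()['clock'])"
```

```text
the job is handed in; nothing more can be done
the job is handed in; nothing more can be done
```

I set the gap with the thin grey gauge, put the gauge back in its own slot, and handed the job in at about 34 s on the robot's clock. `finish_job` reports no verdict.

**What I did:**
1. I gripped the gauge by its grip and stood it in the gap. Its shoulder touched down at z of about 0.100 m, and I let go.
2. I pushed the carriage by its post until it met a firm stop at about 3 N held.
3. I gripped the gauge again, drew it up and out, and set it in its slot, with the shoulder seated at z of about 0.061 m.

**Last checks:**
- **Gap:** both cameras agree with a gap of about 6 mm. The post position gave 6.5 mm and the distance between the housings gave 5.0 to 5.7 mm.
- **Gauges:** the thin gauge is within 1 mm of where it was found, and the thick gauge has not moved.
- **Bystanders:** the dropper bottle and tweezers look untouched in the pictures, and the robot is clear of everything.

**Not confirmed:**
- **Drag while drawing out:** I did not log forces during the draw. The one reading taken at the end of the upward draw was near zero and within noise, so I infer the drag from the gap matching the blade thickness.
- **Gap shift:** the measured gap rose by about 0.5 mm between the push and the withdrawal, which is around measurement error and still inside 4.5 to 7.5 mm.

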